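# Nip an acrylic letter up in a capstan screw vice

## Robot

A 7-joint arm with a two-finger parallel gripper is mounted at the origin on a cart in front of the work surface, level with it; the furniture and walls round the work are solid. World frame = base frame: x ahead of the robot, y to its left, z up, the work surface at z = 0. Lengths are in m, angles in rad, forces in N, time in s.
With the tool pointing down it reaches from about 0.35 to 0.9 m from the base axis. Payload 7.2 kg.
Tool frame: the origin (TCP) lies midway between the tips of the shut fingers; the grasp point (between the pads) lies 19 mm behind it; z points along the fingers, y is the line along which they close (so a half turn about z gives the same grasp; the last joint's range is limited). The gripper opens to 85 mm and grips with 20 to 120 N. Pads are 22 mm wide; open, the fingers measure 114 mm over their backs; the gripper's body (76 mm by 85 mm) begins 54 mm behind the grasp point. The pads swing forward as they close: fully open they stand 13 mm farther back than shut.
Start: joints at [1.172, 0.411, -0.013, 1.596, 0.006, 1.134, -0.082], TCP at [0.203, -0.591, 0.231] pointing down, gripper open.
Joint ranges: [-2.95, 2.95], [-0.29, 1.99], [-1.47, 1.44], [0.14, 2.54], [-1.03, 4.17], [0.13, 1.85], [-2.86, 2.86]. Speed limits (rad/s): [2.39, 2.39, 3.01, 3.01, 3.14, 3.14, 3.14].

## Interface

Orientations are given as [roll, pitch, yaw] about the fixed x, y, z axes, in that order (R = Rz(yaw) Ry(pitch) Rx(roll)).
In Python, from station import env, camera, camera_info, spot_in, mark_of gives the robot as it stands.
- The arm moves only by the shell command python3 -m pendant 'ROWS' [FORCE]. ROWS is JSON, a list of rows, each an object of numbers: "dx", "dy", "dz": the shift along the tool's x, y, z in m; "twist": the turn about the tool's z in units of 5 degrees (1.0 is 5 degrees); "grip": the gripper's target within -1 to 1 (shut at 1, half-way at 0, fully open at -1). A call has exactly 8 rows; each row shifts and turns the commanded pose from where the row before left it, along the tool's axes as they then stand; what a row does not reach is not made up. A row lasts 1/8 s, in which the tool goes at most 62.5 mm and 10.7 degrees, less where a joint would pass 70% of its speed; a pose out of reach is approached as far as the arm can. A call with a gripper value outside its range is refused whole. The fingers move at their own pace and stop on an object; FORCE is the grip in N (left out, the last holds). Time passes only in rows, so rows that do not move let the fingers close, or fill a call up. It gives the time, the measured TCP pose, the force, the opening and the grip force at its end, in the units of the state.
- env.get_obs(): the state, without advancing time (a new reading comes with each control period).
- camera(name): name is "scene" or "top" or "wrist"; returns (picture, depth): 420x560x3 uint8, red, green, blue; 420x560 float32, m along the optical axis (not along the pixel's ray), 0 where there is no reading.
- camera_info(name): a dict with "vertical_fov" (degrees; the focal length in pixels is half the picture's height over the tangent of half this angle, whatever the lens; pixels are square), "cx", "cy" (the principal point, pixels), "dist" ([k1, k2, p1, p2, k3] as OpenCV has them; the pictures are not rectified), "xyz" and "rotation" of the camera in the world. Camera axes: x right, y down, z forward; pixel columns grow to the right and rows downward; lengths in m; the calibration is good to about 2 mm. A picture is of the moment at which its call begins: read the wrist's pose just before it. camera_info takes no time and is no camera call; for the wrist camera it gives the pose at the moment of the call.
- env.job_done(): hands the job in; it is judged then, once.
Trained networks look in the newest picture that a camera, given by its name, has taken for a name from the list of things; names that differ only in an ending like _2 or _b are one class to them, and where a whole thing is asked for, a point or a joint stands for the part that bears it (a point fixed in the world has none). Each returns a list of dicts, best first, with "p" (0 to 1); they miss things now and then, are a little off and sometimes report something else, mostly with a low value. They report only what shows in the picture. A call takes as long as a camera call.
- spot_in(target, camera): "position" ([x, y, z] in m, in world coordinates, good to about 4 mm: the middle of the surface that is visible of it).
- mark_of(target, camera): "position" ([x, y, z] in m, in world coordinates, good to about 4 mm: a listed point, or the origin of a listed thing).
The state is a dict: "time_s": time; "joint_positions": joint angles; "dq": joint speeds; "joint_torque": joint torques, N m; "ee_pos": TCP position; "ee_rot": TCP orientation; "ft_force": force on the tool from outside, world axes, zero at the start; "moment": the same for the moment, N m; "grip_width": opening from 0.0 (shut) to 1.0 (fully open); "gripper_force": force on a finger pad.
Only numpy, scipy, OpenCV 4.12 (cv2) and the standard library are available. Lean on these libraries where they do the work, as an engineer would, in place of code of your own. Each camera call takes 0.05 s, during which the arm holds its last target. There are 200 camera calls.

## Task

Get the white letter H that lies on the bench held in the green screw vice so that its face can be sanded: lay it flat on the aluminium rest block between the jaws, with its two parallel bars running from jaw to jaw. Then close the vice by pushing the spokes of its capstan round clockwise, one after another, until the letter is gripped firmly, but stop in good time, for acrylic cracks when it is overtightened. Let go of everything and leave the other letters and the sanding block where they lie.

Things in the scene. Friction and masses are not known exactly. Their poses are not given: they have to be found in the camera images.
- vice: Green screw vice bolted to the bench at a new place and yaw each time, 205 mm long, 138 mm wide over its ears. Origin: middle of its foot, on the bench; x points from the capstan end (near the robot) to the fixed jaw, z up. Both jaws are 80 mm wide, their tops about 101 mm high. The fixed jaw's grey liner is shimmed out by an unknown amount: its face stands somewhere from x = 67 to 75 mm
- rest (a point): Point on top of the aluminium rest block between the jaws, 96 mm above the bench, mid-width, at x = 46 mm of the vice: lay the letter's centre here. Axes as the vice's. The block reaches from x = 38 mm to the fixed jaw and is 22 mm wide (along y), so fingers can pass down beside it; the slideways lie 46 mm above the bench
- jaw: Moving jaw. Origin: in the plane of its liner's face, mid-width, at bench height; axes as the vice's. Starts at vice x = 15 to 24 mm and closes along +x, 6 mm per radian of the capstan, sliding the letter over the rest block up against the fixed jaw. Only the screw moves it; the screw also holds it under load when the capstan is let go. Its liner is backed with stiff rubber
- hub (a point): Centre of the capstan: on the screw's axis, 78 mm above the bench, in the plane of its four spokes. Axes as the vice's: the capstan turns about x and the spokes move in the y-z plane. The hub is 38 mm thick across. The lower spokes pass close over the bench, so only the upper ones can be pushed. The block that carries the screw (66 mm wide, 102 mm high) begins 40 mm beyond that plane
- capstan (a joint): Angle of the capstan (rad), start 0 to 1.5, stop at 5.6; grows when it turns clockwise as the robot sees it (top spoke towards the vice's -y), which closes the jaw. The four spokes stand at this angle plus 0, 90, 180, 270 degrees from straight up, measured towards -y. It stays where it is left
- ball (a point): Centre of the black ball, 19 mm across, on the end of the spoke that stands straight up at joint 0; 66 mm from the axis, as on all four spokes (9 mm steel rods). Turning takes 0.42 N m while the jaw runs free (about 6.4 N at a ball, square to the spoke) plus 0.006 N m per newton of grip (about 10 N at a ball when the grip is 40 N)
- letter_h: White acrylic letter H lying flat on the bench right of the vice, 32 x 27 x 9 mm, about 20 g. Origin: centre of its underside. Its two bars run along its x, 32 mm long, outer sides at y = -13.5 and 13.5 mm (pick it up across these); in the vice the bars' ends meet the jaws. Firm is 20 N or more of grip, 35 to 50 N is best, above 70 N it cracks. Once nipped, grip rises about 16 N per 0.1 rad of capstan
- letter_b: Bystander: white letter B, 49 by 38 mm, 13 mm thick, lying flat near the H. Origin: centre of its underside
- red_five: Bystander: red numeral 5, 50 by 36 mm, 12 mm thick, lying flat near the H. Origin: centre of its underside
- sanding_block: Bystander: brown cork sanding block, 60 by 100 mm, 28 mm high, on the bench to the left. Origin: centre of its underside

How it is judged:
By the outcome, as a careful person would: the job done as asked, in the order asked, and still so for the second after the job is handed in, with the robot touching nothing.
It also fails if it takes over 72 s, if anything falls off the work surface, if the arm or the gripper's body presses on something with over 40 N, if the wrist force passes 120 N, or if a joint passes its speed limit or range.

## Working session

There is one attempt and no reset: what is moved stays moved. The work goes in short steps, Python scripts to look and compute and a shell command to move; the robot and the scene stay as the last step left them, time stands still between calls to the robot, and variables do not carry over. Pictures are saved under pics/ and viewed, at most 10 in all, crops included, and the job is handed in when it is done.

```bash
mkdir -p pics; ls
cat > h.py <<'E'
import numpy as np, cv2
from station import env, camera, camera_info, spot_in, mark_of
def K(n):
    i=camera_info(n); f=210/np.tan(np.radians(i["vertical_fov"])/2)
    return i,np.array([[f,0,i["cx"]],[0,f,i["cy"]],[0,0,1]]),np.array(i["dist"],float)
def Rm(i):
    r=np.array(i["rotation"],float)
    if r.shape==(3,3): return r
    from scipy.spatial.transform import Rotation as R
    return R.from_euler('xyz',r).as_matrix()
def px2w(n,uv,d=None,z=None,inf=None):
    i,k,dist=inf or K(n); uv=np.array(uv,float).reshape(-1,1,2)
    p=cv2.undistortPoints(uv,k,dist).reshape(-1,2); r=np.c_[p,np.ones(len(p))]
    R=Rm(i); w=r@R.T; o=np.array(i["xyz"])
    if d is not None: return o+w*np.array(d).reshape(-1,1)
    return o+w*((z-o[2])/w[:,2])[:,None]
def w2px(n,P,inf=None):
    i,k,dist=inf or K(n); c=(np.array(P,float).reshape(-1,3)-np.array(i["xyz"]))@Rm(i)
    return cv2.projectPoints(c,np.zeros(3),np.zeros(3),k,dist)[0].reshape(-1,2)
def save(n,f):
    im,d=camera(n); cv2.imwrite(f,im[:,:,::-1]); return im,d
E
python3 - <<'E'
from h import *
for n in("top","scene"):
    im,d=save(n,f"pics/{n}1.png"); np.save(n,d)
    i=camera_info(n); print(n,i)
    for t in ("vice","rest","jaw","hub","ball","letter_h","letter_b","red_five","sanding_block"):
        print(t,[(np.round(x["position"],3).tolist(),round(x["p"],2)) for x in mark_of(t,n)[:4]])
o=env.get_obs();print({k:np.round(v,3).tolist() for k,v in o.items()})
E
```

```text
pics
top {'vertical_fov': 44.261319312901065, 'cx': 277.44537832542244, 'cy': 211.46895284880785, 'dist': array([-0.06151128,  0.        ,  0.        ,  0.        ,  0.        ]), 'xyz': array([ 0.40905186, -0.04106115,  1.22763317]), 'rotation': array([-3.07663678, -0.00825202, -1.57248647])}
vice []
rest [([0.607, 0.069, 0.1], 0.89), ([0.583, 0.068, 0.0], 0.2)]
jaw [([0.579, 0.065, -0.002], 0.8)]
hub [([0.436, 0.04, 0.08], 0.86)]
ball [([0.447, -0.005, 0.127], 0.56)]
letter_h [([0.476, -0.235, 0.002], 0.59), ([0.562, -0.315, 0.001], 0.5), ([0.564, 0.064, 0.006], 0.23)]
letter_b [([0.476, -0.235, 0.002], 0.59), ([0.562, -0.315, 0.001], 0.5), ([0.564, 0.064, 0.006], 0.23)]
red_five [([0.41, -0.312, 0.001], 0.63)]
sanding_block [([0.358, 0.22, 0.001], 0.83)]
scene {'vertical_fov': 47.80294155399821, 'cx': 277.83095989490556, 'cy': 204.87123259844125, 'dist': array([-0.07013804,  0.        ,  0.        ,  0.        ,  0.        ]), 'xyz': array([-0.16928831,  0.72570276,  0.57765955]), 'rotation': array([-1.99836161, -0.01274144, -2.42152472])}
vice [([0.563, 0.064, 0.007], 0.89)]
rest [([0.606, 0.071, 0.098], 0.58)]
jaw [([0.581, 0.066, -0.004], 0.91)]
hub [([0.44, 0.038, 0.08], 0.6), ([0.562, 0.065, 0.005], 0.57)]
ball [([0.447, -0.007, 0.129], 0.58)]
letter_h [([0.477, -0.233, -0.001], 0.62), ([0.56, -0.306, -0.002], 0.62)]
letter_b [([0.477, -0.233, -0.001], 0.62), ([0.56, -0.306, -0.002], 0.62)]
red_five [([0.606, 0.069, 0.101], 0.61), ([0.406, -0.316, 0.002], 0.5)]
sanding_block [([0.357, 0.221, -0.001], 0.61)]
{'time_s': 1.0, 'joint_positions': [1.172, 0.411, -0.013, 1.596, 0.006, 1.134, -0.082], 'dq': [0.002, -0.001, 0.0, -0.0, -0.001, -0.001, -0.0], 'joint_torque': [-0.001, -60.042, 0.681, -29.975, 0.014, 0.002, 0.0], 'ee_pos': [0.203, -0.591, 0.231], 'ee_rot': [3.142, -0.0, 0.331], 'ft_force': [0.349, 0.332, 0.868], 'moment': [0.046, -0.023, 0.007], 'gripper_force': 0.0, 'grip_width': 1.001}
```

View pics/top1.png

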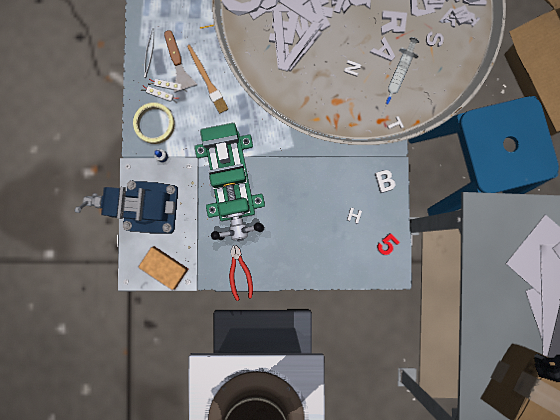

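Run:
```python
from h import *
im=cv2.imread("pics/top1.png");d=np.load("top.npy")
for nm,p in dict(A=(.476,-.235,.01),B=(.562,-.315,.012),rest=(.607,.069,.1),hub=(.436,.04,.08),ball=(.447,-.005,.127)).items(): print(nm,w2px("top",p).round(1))
g=im.min(2); m=((g>170)&(np.ptp(im,axis=2)<40)).astype(np.uint8)
n,l,s,c=cv2.connectedComponentsWithStats(m)
for k in range(1,n):
    if 40<s[k,4]<3000:
        ys,xs=np.where(l==k); r=cv2.minAreaRect(np.c_[xs,ys].astype(np.float32)); bx=cv2.boxPoints(r)
        z=np.median(px2w("top",np.c_[xs,ys],d=d[ys,xs])[:,2])
        w=px2w("top",bx,z=max(z,.009)); print(s[k],z.round(3),w.mean(0).round(4),np.linalg.norm(w[1]-w[0]).round(4),np.degrees(np.arctan2(*(w[1]-w[0])[[1,0]])).round(1),np.linalg.norm(w[2]-w[1]).round(4))
```

```text
A [[355.1 216.5]]
B [[388.2 180.4]]
rest [[223.2 155.1]]
hub [[236.7 232.9]]
ball [[256.2 227.2]]
[ 140    0   41   90 1058] 0.0 [0.892  0.2439 0.009 ] 0.0718 -76.6 0.237
[182   0   8  13  59] -0.001 [0.9941 0.1715 0.009 ] 0.0282 -16.7 0.0174
[200   0  14  27 229] -0.0 [0.9753 0.1206 0.009 ] 0.0672 -2.0 0.0316
[222   0  39  11 292] 0.068 [0.9673 0.0335 0.0685] 0.0888 -90.1 0.0245
[261   0  15   8  88] 0.034 [ 0.9876 -0.0292  0.0341] 0.0337 -89.9 0.0177
[ 250    0   83   70 2044] 0.039 [ 0.9327 -0.1024  0.039 ] 0.1822 -60.8 0.1655
[334   0   9  12  58] 0.067 [ 0.9686 -0.1933  0.0675] 0.0296 -18.4 0.0119
[350   0  20   7  74] 0.046 [ 0.9843 -0.2477  0.0462] 0.0456 -89.4 0.0151
[412   0  31  16 178] 0.023 [ 0.9867 -0.4176  0.0227] 0.0385 -1.8 0.0745
[442   9  16  17  60] 0.017 [ 0.9692 -0.4795  0.0174] 0.036 -31.6 0.0341
[382  11  25  21 303] 0.02 [ 0.9503 -0.3355  0.0199] 0.0517 -5.6 0.0565
[166  16  36  37 403] -0.0 [0.9285 0.1712 0.009 ] 0.0698 -63.4 0.0979
[148  33   5  29  63] -0.0 [0.8903 0.2579 0.009 ] 0.0703 -9.6 0.0078
[290  32  30  37  69] 0.021 [ 0.8767 -0.1176  0.021 ] 0.114
[... 1196 characters left out ...]
0.5318 0.0286 0.0452] 0.0122 -78.7 0.0372
[217 188   8  14  76] 0.045 [0.5247 0.0803 0.0451] 0.0126 -78.7 0.0308
[348 208  14  15  87] 0.008 [ 0.4799 -0.2334  0.009 ] 0.0301 -16.5 0.0268
[232 217   9   8  45] 0.09 [0.4636 0.0415 0.0896] 0.0155 -76.0 0.0161
[ 506  216   54  139 2894] -0.041 [ 0.3121 -0.6624  0.009 ] 0.1325 -90.1 0.3306
[233 225  11  13  97] 0.095 [0.4395 0.037  0.0954] 0.0225 -83.7 0.0252
[231 246  10  13  72] 0.01 [0.3929 0.0484 0.0101] 0.02 -76.0 0.0296
[526 289  16  43 315] -0.048 [ 0.2536 -0.6741  0.009 ] 0.03 -73.7 0.1019
[ 189  356   96   64 2511] -0.001 [0.0772 0.0449 0.009 ] 0.2218 -90.0 0.1461
[303 385  21  35 557] -0.001 [ 0.0431 -0.1334  0.009 ] 0.0467 -90.4 0.0789
```

```bash
python3 -m pendant '[{"dx":0.047,"dy":-0.031,"dz":0.003,"grip":-1},{"dx":0.047,"dy":-0.031,"dz":0.003,"grip":-1},{"dx":0.047,"dy":-0.031,"dz":0.003,"grip":-1},{"dx":0.047,"dy":-0.031,"dz":0.003,"grip":-1},{"dx":0.047,"dy":-0.031,"dz":0.003,"grip":-1},{"dx":0.047,"dy":-0.031,"dz":0.003,"grip":-1},{"dx":0.047,"dy":-0.031,"dz":0.003,"grip":-1},{"dx":0.047,"dy":-0.031,"dz":0.003,"grip":-1}]' 40
python3 -m pendant '[{"twist":1.8,"grip":-1},{"twist":1.8,"grip":-1},{"twist":1.8,"grip":-1},{"twist":1.7,"grip":-1},{"grip":-1},{"grip":-1},{"grip":-1},{"grip":-1}]'
cat >> h.py <<'E'
def state(): return {k:np.round(v,3).tolist() for k,v in env.get_obs().items() if k in("time_s","ee_pos","ee_rot","ft_force","grip_width","gripper_force")}
def go(p,yaw=None):
    o=env.get_obs(); from scipy.spatial.transform import Rotation as R
    r=R.from_euler('xyz',o["ee_rot"]); d=r.inv().apply(np.array(p)-o["ee_pos"])
    s="dx %.4f dy %.4f dz %.4f"%tuple(d)
    if yaw is not None: s+=" twist %.2f"%(-np.degrees((yaw-o["ee_rot"][2]+np.pi)%(2*np.pi)-np.pi)/5)
    print("go",s)
E
python3 - <<'E'
from h import *
i=K("wrist"); print(state(), i[0]["xyz"])
im,d=save("wrist","pics/w1.png")
for t in ("letter_h","letter_b"): print(t,[(np.round(x["position"],3).tolist(),round(x["p"],2)) for x in mark_of(t,"wrist")[:3]])
m=((im.min(2)>170)&(np.ptp(im,axis=2)<40)).astype(np.uint8)
n,l,s,c=cv2.connectedComponentsWithStats(m)
for k in range(1,n):
    if s[k,4]>300:
        ys,xs=np.where(l==k); bx=cv2.boxPoints(cv2.minAreaRect(np.c_[xs,ys].astype(np.float32)))
        z=np.median(px2w("wrist",np.c_[xs,ys],d=d[ys,xs],inf=i)[:,2])
        w=px2w("wrist",bx,z=.009,inf=i); print(s[k],z.round(3),w.mean(0).round(4),np.linalg.norm(w[1]-w[0]).round(4),np.arctan2(*(w[1]-w[0])[[1,0]]).round(3),np.linalg.norm(w[2]-w[1]).round(4))
E
```

```text
{'time_s': 1.0, 'ee_pos': [0.203, -0.591, 0.231], 'ee_rot': [3.142, -0.0, 0.331], 'ft_force': [0.349, 0.332, 0.868], 'gripper_force': 0.0, 'grip_width': 1.001} [ 0.28201119 -0.56349416  0.37443933]
letter_h []
letter_b []
[  15    0  118   38 2334] 0.0 [ 0.3054 -0.3106  0.009 ] 0.1362 -1.299 0.0369
[  186     0   374   358 82744] -0.034 [ 0.2183 -0.7386  0.009 ] 0.4703 0.19 0.4165invalid input
invalid input
```

View pics/w1.png

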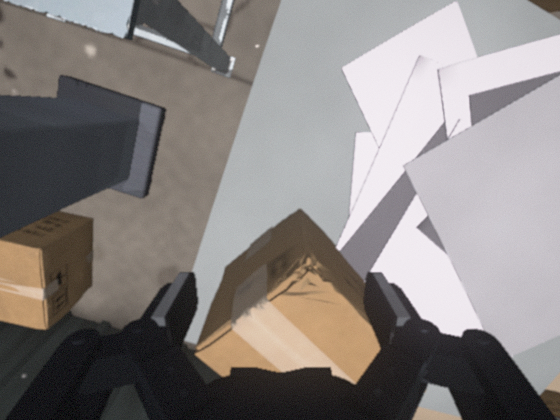

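The call was refused: the arm is still at its start, and the picture shows only a carton and paper below the fingers. I'll write the rows with all keys.

```bash
python3 -m pendant '[{"dx":0.047,"dy":-0.031,"dz":0.003,"twist":0,"grip":-1},{"dx":0.047,"dy":-0.031,"dz":0.003,"twist":0,"grip":-1},{"dx":0.047,"dy":-0.031,"dz":0.003,"twist":0,"grip":-1},{"dx":0.047,"dy":-0.031,"dz":0.003,"twist":0,"grip":-1},{"dx":0.047,"dy":-0.031,"dz":0.003,"twist":0,"grip":-1},{"dx":0.047,"dy":-0.031,"dz":0.003,"twist":0,"grip":-1},{"dx":0.047,"dy":-0.031,"dz":0.003,"twist":0,"grip":-1},{"dx":0.047,"dy":-0.031,"dz":0.003,"twist":0,"grip":-1}]' 40
```

```text
time_s: 2.15
ee_pos: [0.4791, -0.233, 0.2075]
ee_rot: [3.141, -0.0, 0.331]
ft_force: [0.5, -1.1, 0.5]
grip_width: 1.0
gripper_force: 0.0
```

```bash
python3 -m pendant '[{"dx":0,"dy":0,"dz":0,"twist":1.8,"grip":-1},{"dx":0,"dy":0,"dz":0,"twist":1.8,"grip":-1},{"dx":0,"dy":0,"dz":0,"twist":1.8,"grip":-1},{"dx":0,"dy":0,"dz":0,"twist":1.7,"grip":-1},{"dx":0,"dy":0,"dz":0,"twist":0,"grip":-0.5},{"dx":0,"dy":0,"dz":0,"twist":0,"grip":-0.3},{"dx":0,"dy":0,"dz":0,"twist":0,"grip":-0.3},{"dx":0,"dy":0,"dz":0,"twist":0,"grip":-0.3}]'
cat > look.py <<'E'
from h import *
import sys
i=K("wrist"); print(state(), i[0]["xyz"])
im,d=save("wrist",sys.argv[1])
print([(np.round(x["position"],3).tolist(),round(x["p"],2)) for x in mark_of("letter_h","wrist")[:3]])
m=((im.min(2)>170)&(np.ptp(im,axis=2)<40)).astype(np.uint8)
n,l,s,c=cv2.connectedComponentsWithStats(m)
for k in range(1,n):
    if s[k,4]>300:
        ys,xs=np.where(l==k); bx=cv2.boxPoints(cv2.minAreaRect(np.c_[xs,ys].astype(np.float32)))
        z=np.median(px2w("wrist",np.c_[xs,ys],d=d[ys,xs],inf=i)[:,2])
        w=px2w("wrist",bx,z=float(sys.argv[2]),inf=i); print(s[k],z.round(3),w.mean(0).round(4),np.linalg.norm(w[1]-w[0]).round(4),np.arctan2(*(w[1]-w[0])[[1,0]]).round(3),np.linalg.norm(w[2]-w[1]).round(4))
E
python3 look.py pics/w2.png .009
```

```text
time_s: 3.15
ee_pos: [0.478, -0.2345, 0.2073]
ee_rot: [-3.142, -0.0, -0.288]
ft_force: [0.4, 1.2, -0.0]
grip_width: 0.65
gripper_force: 0.0
{'time_s': 3.15, 'ee_pos': [0.478, -0.235, 0.207], 'ee_rot': [-3.142, -0.0, -0.288], 'ft_force': [0.352, 1.245, -0.007], 'gripper_force': 0.0, 'grip_width': 0.65} [ 0.55813044 -0.25807498  0.35042434]
[([0.567, -0.307, -0.003], 0.95), ([0.482, -0.235, 0.0], 0.58), ([0.41, -0.312, 0.0], 0.3)]
[    0     0   411   320 75751] 0.001 [ 0.5184 -0.1393  0.009 ] 0.4075 -1.819 0.3853
[  480    51    80   328 19279] -0.065 [ 0.3067 -0.5212  0.009 ] 0.0917 -1.808 0.5005
[ 29 189  33  43 370] 0.046 [0.5319 0.0648 0.009 ] 0.0164 -1.329 0.0626
[   0  276  111   87 4375] 0.0 [0.378 0.146 0.009] 0.161 -0.814 0.157
```

View pics/w2.png

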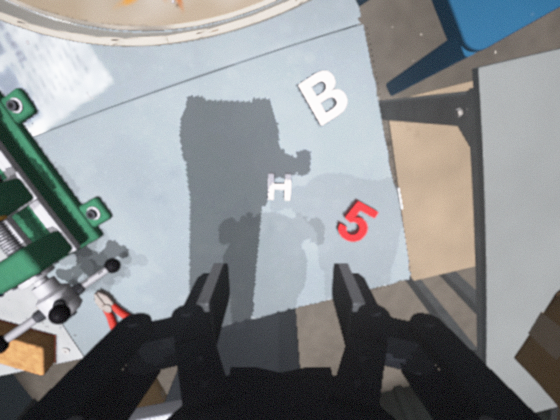

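The H is at about (280,187), and its bars may run across the picture rather than up it. I'll crop and enlarge to check.

Run:
```python
from h import *
a=cv2.imread("pics/w2.png");t=cv2.imread("pics/top1.png")
A=cv2.resize(a[165:210,255:305],(400,360),interpolation=cv2.INTER_CUBIC);B=cv2.resize(t[200:232,335:375],(400,360),interpolation=cv2.INTER_CUBIC)
cv2.imwrite("pics/z1.png",np.hstack([A,B]))
i=K("wrist")
for o,th in((a[165:210,255:305],200),(a[165:210,255:305],185)):
    m=(o.min(2)>th).astype(np.uint8);n,l,s,c=cv2.connectedComponentsWithStats(m);k=1+s[1:,4].argmax()
    ys,xs=np.where(l==k); r=cv2.minAreaRect(np.c_[xs+255,ys+165].astype(np.float32));bx=cv2.boxPoints(r)
    w=px2w("wrist",bx,z=.009,inf=i); print(s[k],r,w.mean(0).round(4),np.linalg.norm(w[1]-w[0]).round(4),np.arctan2(*(w[1]-w[0])[[1,0]]).round(3),np.linalg.norm(w[2]-w[1]).round(4))
```

```text
[ 13  10  37  27 561] ((286.0, 188.0), (26.0, 36.0), 90.0) [ 0.4741 -0.2401  0.009 ] 0.042 -1.86 0.0317
[   7    9   43   36 1236] ((283.0, 191.5), (35.0, 42.0), 90.0) [ 0.4708 -0.2355  0.009 ] 0.049 -1.86 0.043
```

View pics/z1.png

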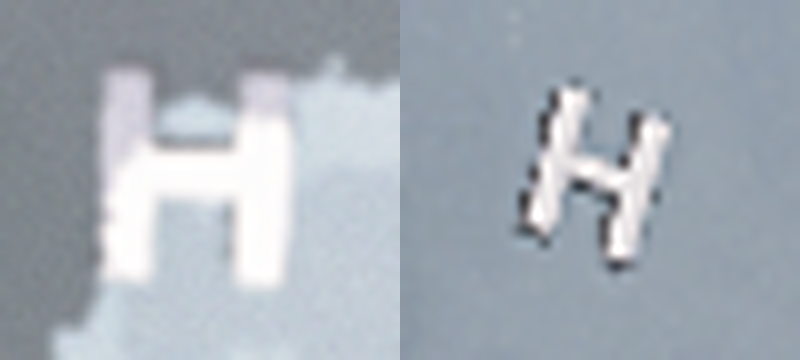

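Run:
```python
from h import *
i=K("wrist")
uv=np.array([[102,66],[292,73],[290,287],[103,281]])/8-.5+.0625+[255,165]
w=px2w("wrist",uv,z=.009,inf=i);c=w.mean(0)
print(w.round(4),c,np.linalg.norm(w[1]-w[0]),np.linalg.norm(w[3]-w[0]))
x=(w[0]-w[3]+w[1]-w[2]);yaw=np.arctan2(x[1],x[0]);print("yaw",yaw)
e=w[1]-w[0]+w[2]-w[3];print("yaw2",np.arctan2(e[1],e[0])+np.pi/2)
go([c[0],c[1],.03],yaw)
```

```text
[[ 0.498  -0.2244  0.009 ]
 [ 0.4891 -0.2506  0.009 ]
 [ 0.4579 -0.2414  0.009 ]
 [ 0.4668 -0.2148  0.009 ]] [ 0.4779453  -0.23282832  0.009     ] 0.02769023454361468 0.03258956944997135
yaw -0.2928682684202612
yaw2 -0.32470702568722976
go dx -0.0005 dy -0.0016 dz 0.1773 twist 0.05
```

```bash
python3 -m pendant '[{"dx":0,"dy":-0.001,"dz":0.05,"twist":0.2,"grip":-0.3},{"dx":0,"dy":0,"dz":0.05,"twist":0,"grip":-0.3},{"dx":0,"dy":0,"dz":0.05,"twist":0,"grip":-0.3},{"dx":0,"dy":0,"dz":0.03,"twist":0,"grip":-0.3},{"dx":0,"dy":0,"dz":0.018,"twist":0,"grip":-0.3},{"dx":0,"dy":0,"dz":0.008,"twist":0,"grip":-0.3},{"dx":0,"dy":0,"dz":0,"twist":0,"grip":-0.3},{"dx":0,"dy":0,"dz":0,"twist":0,"grip":0}]'
python3 -m pendant '[{"dx":0,"dy":0,"dz":0,"twist":0,"grip":1},{"dx":0,"dy":0,"dz":0,"twist":0,"grip":1},{"dx":0,"dy":0,"dz":0,"twist":0,"grip":1},{"dx":0,"dy":0,"dz":0,"twist":0,"grip":1},{"dx":0,"dy":0,"dz":0,"twist":0,"grip":1},{"dx":0,"dy":0,"dz":0,"twist":0,"grip":1},{"dx":0,"dy":0,"dz":0,"twist":0,"grip":1},{"dx":0,"dy":0,"dz":0,"twist":0,"grip":1}]' 30
```

```text
time_s: 4.25
ee_pos: [0.4791, -0.2338, 0.0024]
ee_rot: [3.141, -0.002, -0.306]
ft_force: [-0.4, 0.0, 1.3]
grip_width: 0.502
gripper_force: 0.0
time_s: 5.25
ee_pos: [0.479, -0.2338, 0.0024]
ee_rot: [3.141, -0.002, -0.306]
ft_force: [-0.5, -0.5, 6.9]
grip_width: 0.306
gripper_force: 29.5
```

```bash
python3 -m pendant '[{"dx":0,"dy":0,"dz":-0.01,"twist":0,"grip":1},{"dx":0,"dy":0,"dz":-0.04,"twist":0,"grip":1},{"dx":0,"dy":0,"dz":-0.05,"twist":-1,"grip":1},{"dx":0,"dy":0,"dz":-0.05,"twist":-1.5,"grip":1},{"dx":0,"dy":0,"dz":-0.03,"twist":-1.5,"grip":1},{"dx":0,"dy":0,"dz":0,"twist":-1.3,"grip":1},{"dx":0,"dy":0,"dz":0,"twist":-0.48,"grip":1},{"dx":0,"dy":0,"dz":0,"twist":0,"grip":1}]'
python3 - <<'E'
from h import *
print(state());go([.608,.070,.18],.198)
E
```

```text
time_s: 6.25
ee_pos: [0.4782, -0.2336, 0.182]
ee_rot: [3.141, -0.001, 0.198]
ft_force: [-0.3, 0.2, -0.8]
grip_width: 0.303
gripper_force: 29.8
{'time_s': 6.25, 'ee_pos': [0.478, -0.234, 0.182], 'ee_rot': [3.141, -0.001, 0.198], 'ft_force': [-0.281, 0.203, -0.815], 'gripper_force': 29.838, 'grip_width': 0.303}
go dx 0.1868 dy -0.2722 dz 0.0020 twist -0.00
```

```bash
python3 -m pendant '[{"dx":0.031,"dy":-0.045,"dz":0,"twist":0,"grip":1},{"dx":0.031,"dy":-0.045,"dz":0,"twist":0,"grip":1},{"dx":0.031,"dy":-0.045,"dz":0,"twist":0,"grip":1},{"dx":0.031,"dy":-0.045,"dz":0,"twist":0,"grip":1},{"dx":0.031,"dy":-0.045,"dz":0,"twist":0,"grip":1},{"dx":0.031,"dy":-0.047,"dz":0,"twist":0,"grip":1},{"dx":0,"dy":0,"dz":0,"twist":0,"grip":1},{"dx":0,"dy":0,"dz":0,"twist":0,"grip":1}]'
python3 - <<'E'
from h import *
i=K("wrist"); print(state())
im,d=save("wrist","pics/w3.png"); np.save("w3.npy",d)
for t in("rest","jaw","vice","letter_h"): print(t,[(np.round(x["position"],4).tolist(),round(x["p"],2)) for x in mark_of(t,"wrist")[:2]])
P=[.608,.070,.096];print(w2px("wrist",P,inf=i))
u=np.array([np.cos(.198),np.sin(.198),0])
for s in(-.03,.025):print(w2px("wrist",np.array(P)+s*u,inf=i))
go([.608,.070,.1],.198)
E
```

```text
time_s: 7.25
ee_pos: [0.6068, 0.0693, 0.1811]
ee_rot: [3.141, 0.001, 0.198]
ft_force: [1.0, -1.4, 0.0]
grip_width: 0.305
gripper_force: 29.8
{'time_s': 7.25, 'ee_pos': [0.607, 0.069, 0.181], 'ee_rot': [3.141, 0.001, 0.198], 'ft_force': [1.015, -1.366, 0.008], 'gripper_force': 29.844, 'grip_width': 0.305}
rest [([0.6053, 0.0715, 0.0953], 0.94)]
jaw []
vice [([0.5592, 0.0563, 0.0008], 0.7)]
letter_h [([0.6066, 0.0679, 0.1799], 0.75), ([0.565, -0.3091, -0.0023], 0.69)]
[[280.36000535 217.88750725]]
[[280.39749289 250.98517014]]
[[280.32636267 188.17161446]]
go dx 0.0013 dy -0.0016 dz 0.0815 twist -0.02
```

View pics/w3.png

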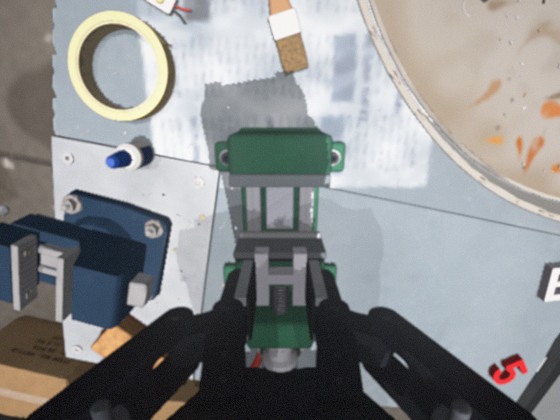

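Run:
```python
from h import *
i=K("wrist");d=np.load("w3.npy");o=np.array([.608,.07,0])
c,s=np.cos(.198),np.sin(.198)
for col in(245,280,312):
  for r in range(130,275,5):
    if d[r,col]==0: continue
    w=px2w("wrist",[col,r],d=[d[r,col]],inf=i)[0]; q=w-o
    print(col,r,np.round([46+1e3*(q[0]*c+q[1]*s),1e3*(-q[0]*s+q[1]*c),1e3*w[2]],0).astype(int).tolist(),end="; ")
  print()
a=cv2.imread("pics/w3.png")[120:350,200:360];cv2.imwrite("pics/z3.png",cv2.resize(a,None,fx=2.6,fy=2.6,interpolation=cv2.INTER_CUBIC))
```

```text
245 130 [114, 30, 55]; 245 135 [112, 25, 99]; 245 140 [109, 25, 101]; 245 145 [105, 25, 101]; 245 150 [101, 25, 100]; 245 155 [98, 25, 101]; 245 160 [94, 25, 102]; 245 165 [90, 26, 101]; 245 170 [86, 26, 100]; 245 175 [83, 26, 103]; 245 180 [79, 26, 103]; 245 185 [75, 26, 103]; 245 190 [49, 37, 15]; 245 195 [43, 37, 15]; 245 200 [38, 37, 16]; 245 205 [32, 38, 14]; 245 210 [26, 38, 16]; 245 215 [20, 38, 15]; 245 220 [14, 38, 14]; 245 225 [8, 39, 15]; 245 230 [2, 39, 15]; 245 235 [12, 34, 53]; 245 240 [19, 31, 80]; 245 245 [18, 30, 89]; 245 250 [18, 29, 98]; 245 255 [16, 28, 103]; 245 260 [56, 17, 187]; 245 265 [56, 17, 194]; 245 270 [55, 16, 196]; 
280 130 [113, -1, 55]; 280 135 [112, -1, 99]; 280 140 [109, -1, 102]; 280 145 [105, -1, 101]; 280 150 [101, -1, 101]; 280 155 [98, -1, 101]; 280 160 [94, -1, 101]; 280 165 [90, -1, 101]; 280 170 [86, -1, 101]; 280 175 [83, -1, 104]; 280 180 [79, -1, 103]; 280 185 [75, -1, 104]; 280 190 [70, -1, 96]; 280 195 [66, -1, 97]; 280 200 [62, -1, 97]; 280 205 [57, -1, 97]; 280 210 [53, -1, 98]; 280 215 [49, -1, 97]; 280 220 [45, -1, 97]; 280 225 [40
[... 196 characters left out ...]
 [47, -1, 183]; 
312 130 [113, -29, 55]; 312 135 [112, -25, 99]; 312 140 [109, -25, 100]; 312 145 [105, -25, 102]; 312 150 [101, -25, 101]; 312 155 [98, -25, 100]; 312 160 [94, -25, 101]; 312 165 [90, -25, 102]; 312 170 [87, -25, 102]; 312 175 [83, -25, 102]; 312 180 [79, -25, 103]; 312 185 [75, -25, 103]; 312 190 [57, -32, 47]; 312 195 [52, -32, 47]; 312 200 [47, -32, 46]; 312 205 [42, -32, 48]; 312 210 [36, -32, 47]; 312 215 [31, -33, 47]; 312 220 [26, -33, 46]; 312 225 [8, -37, 14]; 312 230 [2, -37, 15]; 312 235 [12, -33, 53]; 312 240 [19, -30, 79]; 312 245 [18, -29, 90]; 312 250 [18, -28, 99]; 312 255 [15, -27, 102]; 312 260 [56, -18, 187]; 312 265 [55, -17, 192]; 312 270 [55, -17, 197];
```

View pics/z3.png

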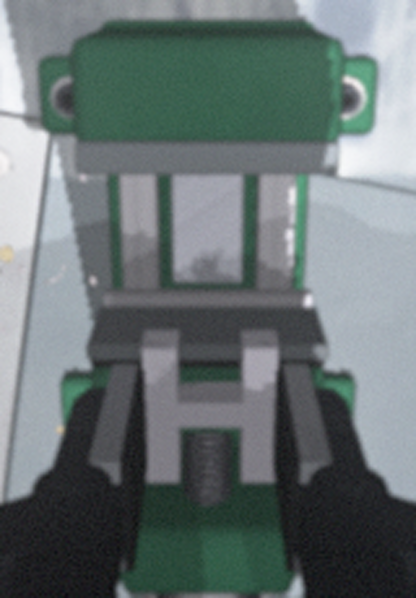

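```bash
python3 -m pendant '[{"dx":0.001,"dy":-0.0006,"dz":0.02,"twist":0,"grip":1},{"dx":0,"dy":0,"dz":0.025,"twist":0,"grip":1},{"dx":0,"dy":0,"dz":0.02,"twist":0,"grip":1},{"dx":0,"dy":0,"dz":0.01,"twist":0,"grip":1},{"dx":0,"dy":0,"dz":0.004,"twist":0,"grip":1},{"dx":0,"dy":0,"dz":0.002,"twist":0,"grip":1},{"dx":0,"dy":0,"dz":0,"twist":0,"grip":1},{"dx":0,"dy":0,"dz":0,"twist":0,"grip":1}]'
```

```text
time_s: 8.5
ee_pos: [0.6083, 0.0707, 0.1008]
ee_rot: [3.141, -0.001, 0.198]
ft_force: [0.6, -1.1, -0.5]
grip_width: 0.304
gripper_force: 29.8
```

```bash
python3 -m pendant '[{"dx":0,"dy":0.0013,"dz":0.001,"twist":0,"grip":1},{"dx":0,"dy":0,"dz":0.0012,"twist":0,"grip":1},{"dx":0,"dy":0,"dz":0,"twist":0,"grip":1},{"dx":0,"dy":0,"dz":0,"twist":0,"grip":0.2},{"dx":0,"dy":0,"dz":0,"twist":0,"grip":0},{"dx":0,"dy":0,"dz":0,"twist":0,"grip":0},{"dx":0,"dy":0,"dz":0,"twist":0,"grip":0},{"dx":0,"dy":0,"dz":0,"twist":0,"grip":0}]'
```

```text
time_s: 9.5
ee_pos: [0.6083, 0.0693, 0.0981]
ee_rot: [3.142, -0.0, 0.198]
ft_force: [-0.5, 0.0, 0.0]
grip_width: 0.502
gripper_force: 0.0
```

Now rise and look at the letter and capstan.

```bash
python3 -m pendant '[{"dx":0,"dy":0,"dz":-0.01,"twist":0,"grip":0},{"dx":0,"dy":0,"dz":-0.03,"twist":0,"grip":0},{"dx":0,"dy":0,"dz":-0.05,"twist":0,"grip":0},{"dx":-0.05,"dy":0,"dz":-0.03,"twist":0,"grip":1},{"dx":-0.06,"dy":0,"dz":0,"twist":0,"grip":1},{"dx":-0.06,"dy":0,"dz":0,"twist":0,"grip":1},{"dx":-0.05,"dy":0,"dz":0,"twist":0,"grip":1},{"dx":0,"dy":0,"dz":0,"twist":0,"grip":1}]'
cat > vw.py <<'E'
from h import *
import sys
O=np.array([.608,.069,0])-.046*np.array([np.cos(.198),np.sin(.198),0]);C,S=np.cos(.198),np.sin(.198)
def v2w(p): p=np.array(p,float).reshape(-1,3)/1e3; return O+np.c_[p[:,0]*C-p[:,1]*S,p[:,0]*S+p[:,1]*C,p[:,2]]
def w2v(w): q=np.array(w).reshape(-1,3)-O; return 1e3*np.c_[q[:,0]*C+q[:,1]*S,-q[:,0]*S+q[:,1]*C,q[:,2]]
E
python3 - <<'E'
from vw import *
print(state())
i=K("wrist");im,d=save("wrist","pics/w4.png")
for n in("wrist","top","scene"):
    if n!="wrist": camera(n)
    for t in("hub","ball","letter_h"):
        print(n,t,[(w2v(x["position"]).round(0).tolist(),round(x["p"],2)) for x in mark_of(t,n)[:4]])
m=im.max(2)<60; ys,xs=np.where(m&(d>0)); v=w2v(px2w("wrist",np.c_[xs,ys],d=d[ys,xs],inf=i))
k=(v[:,0]<-60)&(v[:,0]>-170)&(abs(v[:,1])<90)&(v[:,2]>20)&(v[:,2]<165);print(k.sum())
n,l,s,c=cv2.connectedComponentsWithStats(cv2.inRange(np.zeros(1),0,0)*0) if 0 else (0,0,0,0)
M=np.zeros(m.shape,np.uint8);M[ys[k],xs[k]]=1;n,l,s,c=cv2.connectedComponentsWithStats(M)
lab=l[ys,xs]
for q in range(1,n):
    if s[q,4]>40: print(s[q],v[lab==q].mean(0).round(0))
E
```

```text
time_s: 10.5
ee_pos: [0.3897, 0.0251, 0.2188]
ee_rot: [3.14, -0.0, 0.197]
ft_force: [1.2, -0.3, -0.3]
grip_width: 0.001
gripper_force: 0.0
{'time_s': 10.5, 'ee_pos': [0.39, 0.025, 0.219], 'ee_rot': [3.14, -0.0, 0.197], 'ft_force': [1.161, -0.295, -0.318], 'gripper_force': 0.0, 'grip_width': 0.001}
wrist hub [([[-127.0, 1.0, 77.0]], 0.79), ([[-175.0, 199.0, -0.0]], 0.46)]
wrist ball [([[-127.0, -46.0, 128.0]], 0.9)]
wrist letter_h []
top hub [([[-128.0, 4.0, 79.0]], 0.9)]
top ball []
top letter_h [([[45.0, -1.0, 100.0]], 0.69), ([[-72.0, -367.0, 1.0]], 0.57)]
scene hub [([[-125.0, -0.0, 81.0]], 0.84), ([[43.0, 3.0, 97.0]], 0.46)]
scene ball [([[-129.0, -46.0, 127.0]], 0.89)]
scene letter_h [([[47.0, 1.0, 95.0]], 0.58), ([[-73.0, -360.0, -2.0]], 0.48)]
274
[230 137  10  10  62] [-122.   50.   38.]
[208 145  21  21 211] [-125.   48.  131.]
```

View pics/w4.png

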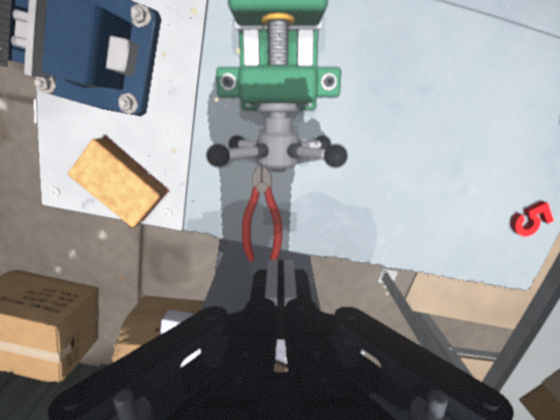

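```bash
cat >> vw.py <<'E'
def st():
    s=state(); print("t",s["time_s"],"vice",w2v(s["ee_pos"]).round(1)[0].tolist(),"yaw",s["ee_rot"],"F",s["ft_force"],"grip",s["grip_width"])
W=14.
def wp(th):
    y=max(-66*np.sin(th)+9.5, -50*np.sin(th)+4.5/np.cos(th))+W
    return np.array([-127,y,78+50*np.cos(th)])
E
python3 - <<'E'
from vw import *
st(); go(v2w([-127,86,175])[0],.198)
for t in np.arange(-.8,1.01,.2): print(round(t,1),wp(t).round(1)[1:])
E
```

```text
t 11.1 vice [-173.3, 0.1, 218.0] yaw [-3.141, 0.001, 0.198] F [0.127, 0.399, -0.298] grip 0.002
go dx 0.0466 dy -0.0856 dz 0.0429 twist 0.00
-0.8 [ 70.8 112.8]
-0.6 [ 60.8 119.3]
-0.4 [ 49.2 124.1]
-0.2 [ 36.6 127. ]
-0.0 [ 23.5 128. ]
0.2 [ 10.4 127. ]
0.4 [ -0.6 124.1]
0.6 [ -8.8 119.3]
0.8 [-15.4 112.8]
1.0 [-19.7 105. ]
```

```bash
python3 -m pendant '[{"dx":0.01,"dy":-0.043,"dz":0,"twist":0,"grip":1},{"dx":0.036,"dy":-0.043,"dz":0,"twist":0,"grip":1},{"dx":0,"dy":0,"dz":0.035,"twist":0,"grip":1},{"dx":0,"dy":0,"dz":0.035,"twist":0,"grip":1},{"dx":0,"dy":0,"dz":0.025,"twist":0,"grip":1},{"dx":0,"dy":0,"dz":0.01,"twist":0,"grip":1},{"dx":0,"dy":0,"dz":0,"twist":0,"grip":1},{"dx":0,"dy":0,"dz":0,"twist":0,"grip":1}]'
python3 -c "
from vw import *
st()"
```

```text
time_s: 12.1
ee_pos: [0.4214, 0.1196, 0.114]
ee_rot: [-3.142, -0.002, 0.198]
ft_force: [0.1, 0.2, 0.0]
grip_width: -0.0
gripper_force: 0.0
t 12.1 vice [-127.3, 86.8, 114.0] yaw [-3.142, -0.002, 0.198] F [0.122, 0.164, 0.001] grip -0.0
```

```bash
python3 -m pendant '[{"dx":0,"dy":0.016,"dz":0,"twist":0,"grip":1},{"dx":0,"dy":0.011,"dz":-0.006,"twist":0,"grip":1},{"dx":0,"dy":0.013,"dz":-0.005,"twist":0,"grip":1},{"dx":0,"dy":0.013,"dz":-0.003,"twist":0,"grip":1},{"dx":0,"dy":0.014,"dz":0,"twist":0,"grip":1},{"dx":0,"dy":0.012,"dz":0.001,"twist":0,"grip":1},{"dx":0,"dy":0.011,"dz":0.004,"twist":0,"grip":1},{"dx":0,"dy":0.007,"dz":0.005,"twist":0,"grip":1}]'
cat > cap.py <<'E'
from vw import *
st()
for n in("top","scene"):
    im,d=camera(n); r=[]
    for x in mark_of("ball",n)[:2]:
        v=w2v(x["position"])[0]; r.append((v.round(0).tolist(),round(x["p"],2),"q=%.2f"%(np.arctan2(-v[1],v[2]-78)%(2*np.pi))))
    print(n,r,[(w2v(x["position"])[0].round(0).tolist(),round(x["p"],2)) for x in mark_of("jaw",n)[:1]])
    # dark balls by depth
    i=K(n); ys,xs=np.where((im.max(2)<70)&(d>0)); v=w2v(px2w(n,np.c_[xs,ys],d=d[ys,xs],inf=i))
    k=(abs(v[:,0]+127)<16)&(np.abs(np.hypot(v[:,1],v[:,2]-78)-66)<14)
    M=np.zeros(im.shape[:2],np.uint8);M[ys[k],xs[k]]=1;nn,l,s,c=cv2.connectedComponentsWithStats(M);lab=l[ys,xs]
    for q in range(1,nn):
        if s[q,4]>12:
            m=v[lab==q].mean(0); print("  blob",s[q,4],m.round(0),"th %.2f"%np.arctan2(-m[1],m[2]-78))
E
python3 cap.py
```

```text
time_s: 13.1
ee_pos: [0.4413, 0.0254, 0.1187]
ee_rot: [-3.141, -0.004, 0.199]
ft_force: [-1.4, 6.6, 4.4]
grip_width: -0.0
gripper_force: 3.1
t 13.1 vice [-126.4, -10.3, 119.0] yaw [-3.141, -0.004, 0.199] F [-1.381, 6.625, 4.392] grip -0.0
top [] [([29.0, 2.0, 1.0], 0.71)]
scene [([-128.0, -55.0, 44.0], 0.8, 'q=2.13')] []
  blob 127 [-129.   -5.  143.] th 0.08
  blob 63 [-127.   63.  116.] th -1.02
  blob 32 [-128.  -49.   45.] th 2.17
  blob 146 [-129.   18.   11.] th -2.88
```

```bash
python3 -m pendant '[{"dx":0,"dy":0.006,"dz":0.006,"twist":0,"grip":1},{"dx":0,"dy":0.004,"dz":0.006,"twist":0,"grip":1},{"dx":0,"dy":0,"dz":0,"twist":0,"grip":1},{"dx":0,"dy":-0.006,"dz":-0.01,"twist":0,"grip":1},{"dx":0,"dy":-0.004,"dz":-0.05,"twist":0,"grip":1},{"dx":0,"dy":-0.04,"dz":0,"twist":0,"grip":1},{"dx":0,"dy":-0.046,"dz":0,"twist":0,"grip":1},{"dx":0,"dy":0,"dz":0.045,"twist":0,"grip":1}]'
python3 cap.py
```

```text
time_s: 14.4
ee_pos: [0.4247, 0.1126, 0.1227]
ee_rot: [-3.141, -0.008, 0.203]
ft_force: [1.1, -1.6, -1.2]
grip_width: -0.003
gripper_force: 0.0
t 14.4 vice [-124.8, 79.1, 123.0] yaw [-3.141, -0.008, 0.203] F [1.084, -1.58, -1.228] grip -0.003
top [([-126.0, -37.0, 25.0], 0.67, 'q=2.53')] [([27.0, 7.0, -2.0], 0.85)]
  blob 70 [-126.  -48.  110.] th 0.98
scene [([-125.0, -42.0, 30.0], 0.82, 'q=2.43')] [([28.0, 2.0, -0.0], 0.64)]
  blob 40 [-128.  -44.  122.] th 0.78
  blob 34 [-129.   45.  131.] th -0.71
  blob 35 [-128.  -33.   28.] th 2.55
  blob 59 [-126.   59.   41.] th -2.13
  blob 59 [-123.    9.    1.] th -3.03
```

```bash
python3 -m pendant '[{"dx":-0.001,"dy":0.02,"dz":0.004,"twist":0,"grip":1},{"dx":-0.001,"dy":0.012,"dz":-0.005,"twist":0,"grip":1},{"dx":0,"dy":0.0125,"dz":-0.003,"twist":0,"grip":1},{"dx":0,"dy":0.013,"dz":-0.001,"twist":0,"grip":1},{"dx":0,"dy":0.013,"dz":0.001,"twist":0,"grip":1},{"dx":0,"dy":0.011,"dz":0.003,"twist":0,"grip":1},{"dx":0,"dy":0.008,"dz":0.005,"twist":0,"grip":1},{"dx":0,"dy":0.007,"dz":0.006,"twist":0,"grip":1}]'
python3 -m pendant '[{"dx":0,"dy":0.004,"dz":0.006,"twist":0,"grip":1},{"dx":0,"dy":0,"dz":0,"twist":0,"grip":1},{"dx":0,"dy":-0.006,"dz":-0.01,"twist":0,"grip":1},{"dx":0,"dy":-0.004,"dz":-0.05,"twist":0,"grip":1},{"dx":0,"dy":-0.04,"dz":0,"twist":0,"grip":1},{"dx":0,"dy":-0.047,"dz":0,"twist":0,"grip":1},{"dx":0,"dy":0,"dz":0.045,"twist":0,"grip":1},{"dx":0,"dy":0,"dz":0,"twist":0,"grip":1}]'
python3 cap.py
```

```text
time_s: 15.7
ee_pos: [0.4417, 0.0142, 0.1123]
ee_rot: [-3.141, -0.004, 0.198]
ft_force: [-2.4, 4.5, 10.1]
grip_width: -0.004
gripper_force: 5.3
time_s: 16.7
ee_pos: [0.4198, 0.1046, 0.1183]
ee_rot: [3.141, 0.004, 0.199]
ft_force: [0.1, 0.2, 0.6]
grip_width: -0.0
gripper_force: 0.0
t 16.7 vice [-131.2, 72.3, 118.0] yaw [3.141, 0.004, 0.199] F [0.085, 0.206, 0.577] grip -0.0
top [] [([39.0, 4.0, -0.0], 0.78)]
  blob 73 [-126.  -49.  100.] th 1.14
scene [([-128.0, 55.0, 43.0], 0.64, 'q=4.14')] [([39.0, 5.0, -4.0], 0.56)]
  blob 38 [-127.  -46.  119.] th 0.85
  blob 39 [-129.   42.  133.] th -0.66
  blob 36 [-128.  -30.   26.] th 2.62
  blob 62 [-126.   62.   45.] th -2.07
  blob 53 [-123.    8.    1.] th -3.04
```

```bash
python3 -m pendant '[{"dx":0.004,"dy":0.01,"dz":0,"twist":0,"grip":1},{"dx":0,"dy":0.004,"dz":-0.004,"twist":0,"grip":1},{"dx":0,"dy":0.004,"dz":-0.004,"twist":0,"grip":1},{"dx":0,"dy":0.003,"dz":-0.002,"twist":0,"grip":1},{"dx":0,"dy":0.003,"dz":0,"twist":0,"grip":1},{"dx":0,"dy":0.002,"dz":0,"twist":0,"grip":1},{"dx":0,"dy":0.002,"dz":0,"twist":0,"grip":1},{"dx":0,"dy":0.002,"dz":0,"twist":0,"grip":1}]'
python3 - <<'E'
from vw import *
st();f=[]
for _ in range(3): f.append(env.get_obs()["ft_force"])
f=np.mean(f,0);print("Fvice",[(f[0]*C+f[1]*S).round(2),(-f[0]*S+f[1]*C).round(2),f[2].round(2)])
im,d=save("top","pics/t5.png");p=w2px("top",v2w([46,0,100]))[0].astype(int)
a=im[p[1]-40:p[1]+90,p[0]-60:p[0]+70,::-1];cv2.imwrite("pics/z5.png",cv2.resize(a,None,fx=4.5,fy=4.5,interpolation=cv2.INTER_CUBIC))
E
```

```text
time_s: 18.0
ee_pos: [0.4325, 0.0793, 0.1307]
ee_rot: [-3.138, -0.003, 0.2]
ft_force: [-4.4, 11.3, 12.5]
grip_width: -0.004
gripper_force: 7.2
t 18.0 vice [-123.6, 44.2, 131.0] yaw [-3.138, -0.003, 0.2] F [-4.382, 11.309, 12.483] grip -0.004
Fvice [np.float64(-2.07), np.float64(11.95), np.float64(12.48)]
```

View pics/z5.png

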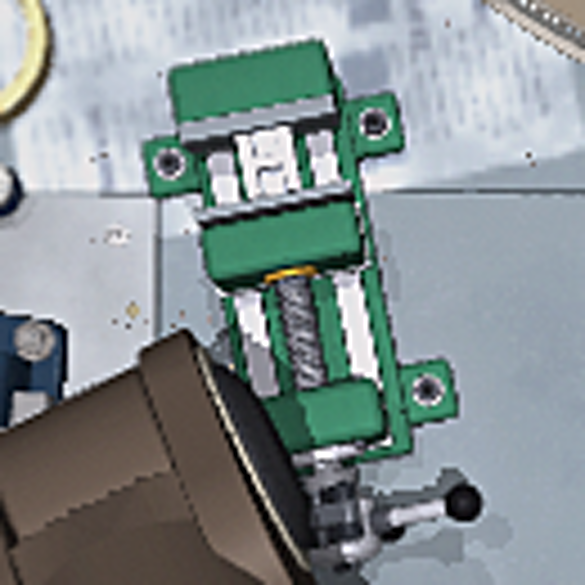

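```bash
cat > tau.py <<'E'
from vw import *
o=env.get_obs();f=o["ft_force"];p=w2v(o["ee_pos"])[0]
Fy=-f[0]*S+f[1]*C;th=np.arcsin(np.clip(-(p[1]-21.5)/66,-1,1))
t=(Fy*66*np.cos(th)+f[2]*(66*np.sin(th)-9.5))/1e3
print("pos",p.round(1),"th %.2f q %.2f Fy %.1f Fz %.1f tau %.3f grip~%.0f"%(th,th+4.712,Fy,f[2],t,(t-.42)/.006))
camera("scene");b=mark_of("ball","scene")[:1];j=mark_of("jaw","scene")[:1]
for x in b: v=w2v(x["position"])[0];print(v.round(0),round(x["p"],2),"q=%.2f"%(np.arctan2(-v[1],v[2]-78)%(2*np.pi)))
for x in j: print("jaw",w2v(x["position"])[0].round(1),round(x["p"],2))
E
python3 tau.py
python3 -m pendant '[{"dx":-0.001,"dy":0.0015,"dz":-0.0005,"twist":0,"grip":1},{"dx":-0.001,"dy":0.0015,"dz":-0.0005,"twist":0,"grip":1},{"dx":0,"dy":0.001,"dz":-0.0005,"twist":0,"grip":1},{"dx":0,"dy":0.001,"dz":-0.0005,"twist":0,"grip":1},{"dx":0,"dy":0.001,"dz":-0.0003,"twist":0,"grip":1},{"dx":0,"dy":0.001,"dz":-0.0003,"twist":0,"grip":1},{"dx":0,"dy":0.001,"dz":-0.0003,"twist":0,"grip":1},{"dx":0,"dy":0.001,"dz":-0.0003,"twist":0,"grip":1}]'
python3 tau.py
```

```text
pos [-124.    44.2  130.7] th -0.35 q 4.36 Fy 11.3 Fz 12.7 tau 0.293 grip~-21
[-126.   64.   58.] 0.63 q=4.41
jaw [38.7  3.9 -1.8] 0.87
time_s: 19.2
ee_pos: [0.4332, 0.0687, 0.1336]
ee_rot: [-3.139, -0.004, 0.199]
ft_force: [0.1, 6.9, 3.4]
grip_width: -0.002
gripper_force: 3.7
pos [-125.5   34.1  133.6] th -0.19 q 4.52 Fy 6.7 Fz 3.4 tau 0.362 grip~-10
[-127.   69.   69.] 0.74 q=4.58
jaw [39.6  3.9 -3.2] 0.55
```

```bash
python3 -m pendant '[{"dx":0,"dy":0.001,"dz":-0.0003,"twist":0,"grip":1},{"dx":0,"dy":0.001,"dz":-0.0003,"twist":0,"grip":1},{"dx":0,"dy":0.001,"dz":-0.0002,"twist":0,"grip":1},{"dx":0,"dy":0.001,"dz":-0.0002,"twist":0,"grip":1},{"dx":0,"dy":0.001,"dz":0,"twist":0,"grip":1},{"dx":0,"dy":0.001,"dz":0,"twist":0,"grip":1},{"dx":0,"dy":0.001,"dz":0,"twist":0,"grip":1},{"dx":0,"dy":0.001,"dz":0,"twist":0,"grip":1}]'
python3 tau.py
```

```text
time_s: 20.35
ee_pos: [0.4339, 0.0604, 0.1342]
ee_rot: [-3.14, -0.002, 0.199]
ft_force: [-1.6, 6.6, 4.8]
grip_width: -0.002
gripper_force: 4.0
pos [-126.4   25.8  134.2] th -0.07 q 4.65 Fy 6.8 Fz 4.8 tau 0.380 grip~-7
[-126.   67.   79.] 0.67 q=4.73
jaw [43.6  5.1 -4. ] 0.81
```

```bash
python3 -m pendant '[{"dx":0,"dy":0.0008,"dz":0,"twist":0,"grip":1},{"dx":0,"dy":0.0008,"dz":0,"twist":0,"grip":1},{"dx":0,"dy":0.0008,"dz":0,"twist":0,"grip":1},{"dx":0,"dy":0.0008,"dz":0,"twist":0,"grip":1},{"dx":0,"dy":0.0008,"dz":0,"twist":0,"grip":1},{"dx":0,"dy":0.0008,"dz":0,"twist":0,"grip":1},{"dx":0,"dy":0.0008,"dz":0,"twist":0,"grip":1},{"dx":0,"dy":0.0008,"dz":0,"twist":0,"grip":1}]'
python3 tau.py
```

```text
time_s: 21.5
ee_pos: [0.4352, 0.0541, 0.1342]
ee_rot: [-3.14, -0.002, 0.199]
ft_force: [-0.8, 6.1, 3.5]
grip_width: -0.003
gripper_force: 3.6
pos [-126.4   19.4  134.2] th 0.03 q 4.74 Fy 6.2 Fz 3.5 tau 0.382 grip~-6
[-128.   67.   86.] 0.95 q=4.83
jaw [41.   5.8 -1.9] 0.73
```

```bash
python3 -m pendant '[{"dx":0,"dy":0.0008,"dz":0,"twist":0,"grip":1},{"dx":0,"dy":0.0008,"dz":0,"twist":0,"grip":1},{"dx":0,"dy":0.0008,"dz":0,"twist":0,"grip":1},{"dx":0,"dy":0.0008,"dz":0.0002,"twist":0,"grip":1},{"dx":0,"dy":0.0008,"dz":0.0002,"twist":0,"grip":1},{"dx":0,"dy":0.0008,"dz":0.0002,"twist":0,"grip":1},{"dx":0,"dy":0.0008,"dz":0.0002,"twist":0,"grip":1},{"dx":0,"dy":0.0008,"dz":0.0002,"twist":0,"grip":1}]'
python3 tau.py
```

```text
time_s: 22.65
ee_pos: [0.4364, 0.0478, 0.1333]
ee_rot: [-3.14, -0.002, 0.199]
ft_force: [-2.4, 7.1, 8.9]
grip_width: -0.003
gripper_force: 4.3
pos [-126.4   13.   133.3] th 0.13 q 4.84 Fy 7.4 Fz 8.9 tau 0.478 grip~10
[59.  3. 96.] 0.18 q=6.14
jaw [42.1  8.4 -1.4] 0.64
```

```bash
python3 -m pendant '[{"dx":0,"dy":0.0006,"dz":0.0002,"twist":0,"grip":1},{"dx":0,"dy":0.0006,"dz":0.0002,"twist":0,"grip":1},{"dx":0,"dy":0.0006,"dz":0.0002,"twist":0,"grip":1},{"dx":0,"dy":0.0006,"dz":0.0002,"twist":0,"grip":1},{"dx":0,"dy":0.0006,"dz":0.0002,"twist":0,"grip":1},{"dx":0,"dy":0.0006,"dz":0.0002,"twist":0,"grip":1},{"dx":0,"dy":0.0006,"dz":0.0002,"twist":0,"grip":1},{"dx":0,"dy":0.0006,"dz":0.0002,"twist":0,"grip":1}]'
python3 tau.py
```

```text
time_s: 23.8
ee_pos: [0.4376, 0.0433, 0.132]
ee_rot: [-3.14, -0.003, 0.199]
ft_force: [-1.9, 7.5, 8.4]
grip_width: 0.0
gripper_force: 4.2
pos [-126.1    8.3  132. ] th 0.20 q 4.91 Fy 7.7 Fz 8.4 tau 0.530 grip~18
[-127.   66.   94.] 0.62 q=4.95
jaw [41.6  3.6 -3.2] 0.81
```

```bash
python3 -m pendant '[{"dx":0,"dy":0.0007,"dz":0.0003,"twist":0,"grip":1},{"dx":0,"dy":0.0007,"dz":0.0003,"twist":0,"grip":1},{"dx":0,"dy":0.0007,"dz":0.0003,"twist":0,"grip":1},{"dx":0,"dy":0.0007,"dz":0.0003,"twist":0,"grip":1},{"dx":0,"dy":0.0007,"dz":0.0003,"twist":0,"grip":1},{"dx":0,"dy":0.0007,"dz":0.0003,"twist":0,"grip":1},{"dx":0,"dy":0.0007,"dz":0.0003,"twist":0,"grip":1},{"dx":0,"dy":0.0007,"dz":0.0003,"twist":0,"grip":1}]'
python3 tau.py
```

```text
time_s: 24.95
ee_pos: [0.4388, 0.0379, 0.1295]
ee_rot: [-3.14, -0.003, 0.199]
ft_force: [-1.7, 7.8, 8.6]
grip_width: -0.002
gripper_force: 4.1
pos [-126.     2.8  129.5] th 0.29 q 5.00 Fy 8.0 Fz 8.6 tau 0.583 grip~27
[-126.   65.  101.] 0.95 q=5.05
jaw [43.   1.9 -1.5] 0.59
```

```bash
python3 -m pendant '[{"dx":0,"dy":0.0006,"dz":0.0003,"twist":0,"grip":1},{"dx":0,"dy":0.0006,"dz":0.0003,"twist":0,"grip":1},{"dx":0,"dy":0.0006,"dz":0.0003,"twist":0,"grip":1},{"dx":0,"dy":0.0004,"dz":0.0002,"twist":0,"grip":1},{"dx":0,"dy":0,"dz":0,"twist":0,"grip":1},{"dx":0,"dy":0,"dz":0,"twist":0,"grip":1},{"dx":0,"dy":0,"dz":0,"twist":0,"grip":1},{"dx":0,"dy":0,"dz":0,"twist":0,"grip":1}]'
python3 tau.py
```

```text
time_s: 26.1
ee_pos: [0.4392, 0.0357, 0.1284]
ee_rot: [-3.14, -0.003, 0.199]
ft_force: [-2.1, 7.5, 6.9]
grip_width: 0.001
gripper_force: 4.0
pos [-126.1    0.6  128.4] th 0.32 q 5.03 Fy 7.8 Fz 6.9 tau 0.567 grip~24
[-129.   64.  104.] 0.8 q=5.09
jaw [44.6  1.6 -2.9] 0.62
```

```bash
python3 -m pendant '[{"dx":0,"dy":-0.006,"dz":0,"twist":0,"grip":1},{"dx":0,"dy":-0.004,"dz":-0.01,"twist":0,"grip":1},{"dx":0,"dy":0,"dz":-0.04,"twist":0,"grip":1},{"dx":-0.01,"dy":0,"dz":-0.05,"twist":0,"grip":1},{"dx":-0.04,"dy":0.03,"dz":0,"twist":0,"grip":1},{"dx":0,"dy":0.06,"dz":0,"twist":0,"grip":1},{"dx":0,"dy":0.06,"dz":0,"twist":0,"grip":1},{"dx":0,"dy":0,"dz":0,"twist":0,"grip":1}]'
python3 - <<'E'
from vw import *
st()
im,d=save("top","pics/t6.png")
for t in("letter_h","jaw","ball"): print(t,[(w2v(x["position"])[0].round(0).tolist(),round(x["p"],2)) for x in mark_of(t,"top")[:2]])
p=w2px("top",v2w([46,0,100]))[0].astype(int)
a=im[p[1]-40:p[1]+90,p[0]-60:p[0]+70,::-1];cv2.imwrite("pics/z6.png",cv2.resize(a,None,fx=4.5,fy=4.5,interpolation=cv2.INTER_CUBIC))
E
```

```text
time_s: 27.25
ee_pos: [0.4163, -0.1175, 0.2277]
ee_rot: [3.14, -0.0, 0.191]
ft_force: [0.6, 1.8, -0.4]
grip_width: -0.001
gripper_force: 0.0
t 27.25 vice [-178.8, -144.6, 228.0] yaw [3.14, -0.0, 0.191] F [0.574, 1.817, -0.375] grip -0.001
letter_h [([-72.0, -365.0, 2.0], 0.76), ([57.0, -0.0, 96.0], 0.4)]
jaw [([45.0, 3.0, 0.0], 0.89), ([58.0, -2.0, 96.0], 0.28)]
ball [([-124.0, 64.0, 102.0], 0.92)]
```

View pics/z6.png

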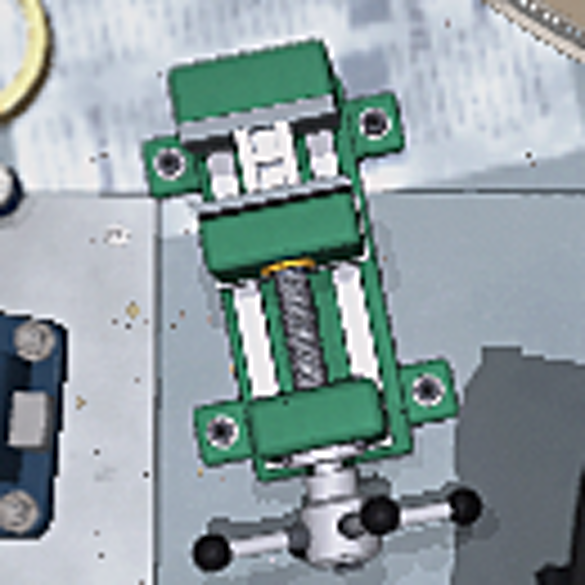

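The H lies flat between both jaws (crop about (268,155)), bars running jaw to jaw. The robot is well clear.

```bash
python3 -c "
from station import env
print(env.job_done())"
```

```text
the job is handed in; nothing more can be done
None
```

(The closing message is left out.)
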